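# Lift the vial carrier out of its dock and hold it level over the white tray

## Task

Take the blue vial carrier by its black bar, lift it straight up out of the grey dock with its three vials standing in it, and bring it over the white tray, where the vials are to be looked at against the white. Finish while still holding it there: level and still, centred over the tray and lengthways with it, its underside about 10 cm above the bench. Do not let it touch the tray, do not shift the tray, and leave the eyepiece, the objective tube and the red petri dish where they are.

Things in the scene. Friction and masses are not known exactly. Their poses are not given: they have to be found in the camera images.
- carrier: blue plastic vial carrier, loose: an open box 68 (x) x 100 (y) x 30 (z) mm with 2 x 3 square cells, a thin upright strip at each y end (104 mm over the strips) and a black carrying bar on top; 115 mm high over all, about 0.2 kg empty. Origin at the centre of its underside, z up, y lengthways
- carrier_bar (a point): centre of the carrier's black carrying bar, 108 mm above the carrier's underside. The bar runs along y, is 12 mm thick (x), 14 mm high (z) and 98 mm long between the strips, flat-sided. The vials reach 58 mm above the carrier's underside, so 43 mm below the bar is free. The load is a little off-centre lengthways: a firm grip near the bar's middle holds it level
- dock: light grey sample dock with a black front panel, fixed to the bench, 112 (x) x 152 (y) x 50 (z) mm; in its top a rectangular well 80 (x) x 116 (y) mm in which the carrier stands with about 6 mm play all round; well floor 10 mm, rim 50 mm above the bench. Origin at the centre of its underside on the bench
- white_tray: white open tray, loose, 100 (x) x 140 (y) x 30 (z) mm, lying on the bench. Origin at the centre of its underside, y lengthways
- vial_0_mid (a point): middle (half-way up) of a small glass vial with a blue cap, 25 mm across, 55 mm high, about 30 g, standing loose in a cell of the carrier; z along the vial
- vial_1_mid (a point): middle (half-way up) of a small glass vial with a white cap, 25 mm across, 55 mm high, about 30 g, standing loose in a cell of the carrier; z along the vial
- vial_2_mid (a point): middle (half-way up) of a small glass vial with a black cap, 25 mm across, 55 mm high, about 30 g, standing loose in a cell of the carrier; z along the vial
- eyepiece: black spare eyepiece standing on the bench, 38 mm across, 52 mm high; bystander; origin at the centre of its underside
- objective_tube: black objective tube with grey cap standing on the bench, 37 mm across, 62 mm high; bystander; origin at the centre of its underside
- petri_red: red petri dish, 58 mm across, 14 mm high; bystander; origin at the centre of its underside
Mind the look-alikes: they are no part of the job. There is more than one size of the carrier; the one meant has the size given above. Leave any turquoise look-alike of the part that bears vial_2_mid alone.

How it is judged:
By the outcome, as a careful person would: the job done as asked, in the order asked, and still so for the second after the job is handed in, while the arm keeps its last pose, push and grip.
It also fails if it takes over 38 s, if anything falls off the work surface, if the arm or the gripper's body presses on something with over 40 N, if the wrist force passes 120 N, or if a joint passes its speed limit or range.

## Robot

A 7-joint arm with a two-finger parallel gripper is mounted at the origin on a cart in front of the work surface, level with it; the furniture and walls round the work are solid. World frame = base frame: x ahead of the robot, y to its left, z up, the work surface at z = 0. Lengths are in m, angles in rad, forces in N, time in s.
With the tool pointing down it reaches from about 0.425 to 0.925 m from the base axis. Payload 6.8 kg.
Tool frame: the origin (TCP) lies midway between the tips of the shut fingers; the grasp point (between the pads) lies 19 mm behind it; y points along the fingers, x is the direction in which the jaws open and shut, and the axes are right-handed (so a half turn about y gives the same grasp; the last joint's range is limited). The gripper opens to 88 mm and grips with 3 to 60 N. Pads are 20 mm wide; open, the fingers measure 115 mm over their backs; the gripper's body (75 mm by 178 mm) begins 61 mm behind the grasp point.
Start: joints at [1.218, 0.477, 0.022, 1.555, -0.011, 1.109, -0.083], TCP at [0.164, -0.655, 0.223] pointing down, gripper open.
Joint ranges: [-2.96, 2.96], [-0.34, 2.1], [-1.41, 1.46], [0.24, 2.44], [-1.37, 4.51], [0.17, 1.92], [-2.96, 2.96]. Speed limits (rad/s): [2.39, 2.39, 3.14, 3.14, 3.14, 3.14, 3.14].

## Interface

Orientations are given as a rotation vector (axis times angle).
In Python, from rig import arm gives the robot as it stands.
- The arm moves only by the tool jog_arm, never from a script. Its argument "rows" is a list of rows, each an object of numbers: "tx", "ty", "tz": the shift along the tool's x, y, z normalised to -1 to 1, where 1 is 0.3 m; "ax", "ay", "az": the turn, a rotation vector about the tool's x, y, z normalised to -1 to 1, where 1 is 0.5 rad; "jaw": the opening, from 0 (shut) to 1 (fully open). In form: [{"tx": .., "ty": .., "tz": .., "ax": .., "ay": .., "az": .., "jaw": ..}, ...]. A call has 1 to 12 rows; each row is the pose to reach, as a shift and turn from the pose commanded when the call began, along the tool's axes at that moment; what a row does not reach only later rows make up. A row lasts 1/10 s, in which the tool goes at most 50 mm and 8.59 degrees, less where a joint would pass 70% of its speed; a pose out of reach is approached as far as the arm can. A call with a number of a shift or a turn outside -1 to 1 is refused whole. A call with a gripper value outside its range is refused whole. The fingers move at their own pace and stop on an object; the grip force is fixed at half the most. Time passes only in rows, so rows that repeat a pose let the fingers close. It gives the time, the measured TCP pose, the force and the opening at its end, in the units of the state.
- arm.get_state(): the state, without advancing time (a new reading comes with each control period).
- arm.snapshot(name): name is "scene" or "top"; returns (picture, depth): 384x512x3 uint8, red, green, blue; 384x512 float32, m along the optical axis (not along the pixel's ray), 0 where there is no reading.
- arm.get_calibration(name): a dict with "camera_matrix" (3x3 intrinsics, pixels), "world_from_camera" (4x4, takes a point from camera to world coordinates). Camera axes: x right, y up, looking along -z (the intrinsics and any distortion apply to the point x, -y, -z); pixel columns grow to the right and rows downward; lengths in m; the calibration is good to about 2 mm. A picture is of the moment at which its call begins. get_calibration takes no time and is no camera call.
- arm.finish_job(): hands the job in, once; it reports no verdict.
Trained networks look in the newest picture that a camera, given by its name, has taken for a name from the list of things; names that differ only in an ending like _2 or _b are one class to them, and where a whole thing is asked for, a point or a joint stands for the part that bears it (a point fixed in the world has none). Each returns a list of dicts, best first, with "p" (0 to 1); they miss things now and then, are a little off and sometimes report something else, mostly with a low value. They report only what shows in the picture. A call takes as long as a camera call. They do not tell look-alikes from the thing itself.
- arm.spot_in(label, camera): "at" ([x, y, z] in m, in world coordinates, good to about 4 mm: the middle of the surface that is visible of it).
- arm.trace(label, camera): "mask" (384x512 bool, what is visible of it).
The state is a dict: "time_s": time; "qpos": joint angles; "qvel": joint speeds; "tau": joint torques, N m; "tcp_pos": TCP position; "tcp_rot": TCP orientation; "force": force on the tool from outside, world axes, zero at the start; "moment": the same for the moment, N m; "grip_width": finger opening in m.
Only numpy, scipy, OpenCV 4.12 (cv2) and the standard library are available. Lean on these libraries where they do the work, as an engineer would, in place of code of your own. Each camera call takes 0.05 s, during which the arm holds its last target.

## Working session

There is one attempt and no reset: what is moved stays moved. The work goes in short steps, Python scripts to look and compute and a tool call to move; the robot and the scene stay as the last step left them, time stands still between calls to the robot, and variables do not carry over. Pictures are saved under pics/ and viewed, and the job is handed in when it is done.

Besides the shell and the picture viewer there is one more tool, called as name([rows], argument=value, ...), one row to a line, values as JSON. jog_arm: Moves the arm, as the interface text tells. Scaled input: -1 to 1 covers 0.3 m each way for a shift and 0.5 rad each way for a turn. Its arguments: {"type":"object","properties":{"rows":{"type":"array"}},"required":["rows"]}

```bash
mkdir -p pics; ls
python3 - <<'E'
from rig import arm
import cv2,numpy as np
s=arm.get_state();print({k:np.round(v,4).tolist() for k,v in s.items()})
for c in("scene","top"):
    p,d=arm.snapshot(c);cv2.imwrite(f"pics/{c}0.png",p[:,:,::-1]);np.save(f"pics/{c}0d.npy",d)
    k=arm.get_calibration(c);print(c,k)
for l in("carrier","carrier_bar","dock","white_tray","eyepiece","objective_tube","petri_red","vial_2_mid"):
    for c in("scene","top"):
        print(l,c,[(np.round(r["at"],3).tolist(),round(r["p"],2)) for r in arm.spot_in(l,c)])
E
```

```text
pics
{'time_s': 0.0, 'qpos': [1.2179, 0.4778, 0.0223, 1.5564, -0.0115, 1.1093, -0.0831], 'qvel': [0.0008, -0.0027, 0.0021, -0.0004, -0.0006, -0.0003, -0.0005], 'tau': [-0.001, -58.2845, 1.5349, -27.2599, -0.0541, 0.0169, 0.0002], 'tcp_pos': [0.1635, -0.6543, 0.2217], 'tcp_rot': [-1.3141, 1.028, -1.0256], 'force': [0.4556, 0.2754, 0.5919], 'moment': [-0.0222, 0.0499, 0.0092], 'grip_width': 0.0877}
scene {'camera_matrix': array([[355.42526322,   0.        , 255.35920035],
       [  0.        , 355.42526322, 193.56401291],
       [  0.        ,   0.        ,   1.        ]]), 'world_from_camera': array([[-0.72058533,  0.42465049, -0.5481138 , -0.02051882],
       [-0.69321685, -0.42481555,  0.58222173,  0.65804271],
       [ 0.01439348,  0.79950217,  0.60049073,  0.66680305],
       [ 0.        ,  0.        ,  0.        ,  1.        ]])}
top {'camera_matrix': array([[384.98463665,   0.        , 251.364277  ],
       [  0.        , 384.98463665, 190.82072442],
       [  0.        ,   0.        ,   1.        ]]), 'world_from_camera': array([[-0.04330216,  0.97710196, -0.20831868,  0.331332
[... 425 characters left out ...]
001], 0.88), ([0.511, 0.113, 0.037], 0.66)]
dock scene [([0.478, 0.168, 0.042], 0.79)]
dock top [([0.499, 0.12, 0.05], 0.75)]
white_tray scene [([0.52, -0.175, 0.005], 0.58)]
white_tray top []
eyepiece scene [([0.695, -0.024, 0.038], 0.52), ([0.52, -0.175, 0.006], 0.38)]
eyepiece top [([0.696, -0.029, 0.052], 0.56)]
objective_tube scene [([0.666, 0.098, 0.039], 0.58)]
objective_tube top [([0.667, 0.088, 0.058], 0.73), ([0.515, 0.158, 0.065], 0.44)]
petri_red scene [([0.449, 0.337, 0.0], 0.53)]
petri_red top [([0.456, 0.336, 0.005], 0.57)]
vial_2_mid scene [([0.637, 0.176, 0.02], 0.64), ([0.492, 0.115, 0.063], 0.42)]
vial_2_mid top [([0.635, 0.169, 0.054], 0.7), ([0.496, 0.116, 0.069], 0.64)]
```

View pics/scene0.png

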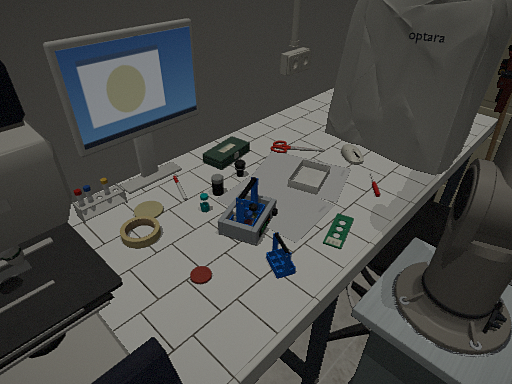

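View pics/top0.png

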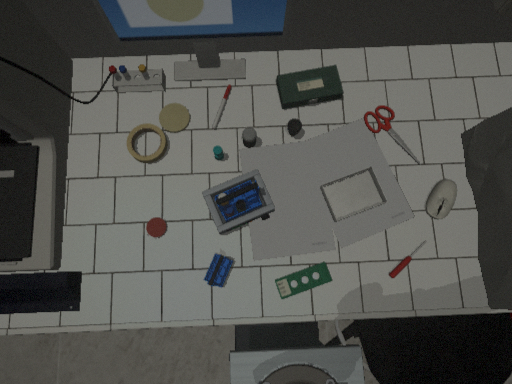

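The scene view shows the full-size carrier in the dock at about (248,210), the tray at (310,176), and a smaller look-alike carrier at (280,258). The top view has the dock at (238,202), the tray at (352,195) and the bag at the right edge. Next I'll measure from depth.

```bash
cat > h.py <<'E'
import numpy as np,cv2
from rig import arm
def cloud(c,d):
    k=arm.get_calibration(c);K=k["camera_matrix"];T=k["world_from_camera"]
    v,u=np.mgrid[:d.shape[0],:d.shape[1]]
    P=np.stack([(u-K[0,2])/K[0,0]*d,-(v-K[1,2])/K[1,1]*d,-d],-1)
    W=P@T[:3,:3].T+T[:3,3]; W[d<=0]=np.nan
    return W
def proj(c,p):
    k=arm.get_calibration(c);K=k["camera_matrix"];T=k["world_from_camera"]
    q=(np.atleast_2d(p)-T[:3,3])@T[:3,:3]
    return np.stack([K[0,0]*q[:,0]/-q[:,2]+K[0,2],K[1,1]*-q[:,1]/-q[:,2]+K[1,2]],-1)
def rect(P):
    r=cv2.minAreaRect(P[:,:2].astype(np.float32)*1000);return r
E
python3 - <<'E'
from h import *
W={c:cloud(c,np.load(f"pics/{c}0d.npy")) for c in("scene","top")}
I={c:cv2.imread(f"pics/{c}0.png") for c in W}
def sel(w,lo,hi):
    with np.errstate(invalid='ignore'): return np.all((w>lo)&(w<hi),-1)
for c,w in W.items():
    m=sel(w,[.35,0.0,.044],[.62,.24,.056]);print(c,"dock rim",m.sum(),rect(w[m]),np.nanmean(w[m][:,2]))
    m=sel(w,[.35,0.0,.105],[.62,.24,.14]);print(c,"bar",m.sum(),rect(w[m]) if m.sum()>3 else 0,w[m].mean(0),w[m].max(0))
    m=sel(w,[.4,-.29,.02],[.62,-.08,.04]);print(c,"tray",m.sum(),rect(w[m]),w[m].mean(0))
    m=sel(w,[-.1,-.9,.08],[.9,.5,.9]);
    P=w[m]; H,_,_=np.histogram2d(P[:,0],P[:,1],bins=[np.arange(-.1,1,.1),np.arange(-.9,.6,.1)])
    print("tall pts; cols y -0.9..0.5");
    Z=np.zeros(H.shape)
    for p in P:
        i=int((p[0]+.1)/.1);j=int((p[1]+.9)/.1);Z[min(i,9),min(j,13)]=max(Z[min(i,9),min(j,13)],p[2])
    print(np.round(Z,2))
cv2.imwrite("pics/c1.png",cv2.resize(I["scene"][160:280,190:350],None,fx=5,fy=5,interpolation=2))
cv2.imwrite("pics/c2.png",cv2.resize(I["top"][150:250,190:290],None,fx=6,fy=6,interpolation=2))
E
```

```text
scene dock rim 722 ((477.54364013671875, 120.33878326416016), (173.54798889160156, 168.572021484375), 21.148239135742188) 0.048594424576485794
scene bar 204 ((510.1162109375, 125.41612243652344), (21.104040145874023, 105.62889862060547), 22.41177749633789) [0.50587556 0.1325776  0.11965588] [0.53957834 0.17735339 0.12578449]
scene tray 215 ((517.0091552734375, -168.47811889648438), (100.2149887084961, 146.8267364501953), 18.276472091674805) [ 0.51718944 -0.16431117  0.02528451]
tall pts; cols y -0.9..0.5
[[0.   0.   0.   0.   0.   0.   0.   0.   0.   0.34 0.   0.   0.   0.  ]
 [0.   0.   0.   0.   0.   0.   0.   0.   0.41 0.39 0.   0.   0.   0.  ]
 [0.   0.34 0.4  0.34 0.   0.   0.   0.   0.   0.   0.   0.   0.   0.  ]
 [0.   0.35 0.52 0.52 0.44 0.   0.   0.   0.   0.   0.   0.   0.   0.  ]
 [0.   0.   0.   0.52 0.42 0.   0.   0.   0.   0.   0.08 0.   0.   0.  ]
 [0.   0.   0.   0.51 0.42 0.   0.   0.   0.   0.   0.13 0.   0.   0.  ]
 [0.   0.   0.   0.5  0.4  0.   0.   0.   0.   0.13 0.13 0.   0.   0.  ]
 [0.   0.   0.   0.49 0.39 0.   0.   0.   0.   0.   0.   0.   0.   0.  ]
 [0.  
[... 679 characters left out ...]
  0.   0.   0.   0.   0.   0.   0.   0.  ]
 [0.   0.   0.   0.   0.   0.   0.   0.   0.   0.   0.   0.   0.   0.  ]
 [0.   0.   0.   0.   0.   0.   0.   0.   0.   0.   0.   0.   0.   0.  ]
 [0.   0.   0.   0.   0.11 0.   0.   0.   0.   0.   0.   0.   0.   0.  ]
 [0.   0.   0.   0.   0.13 0.   0.   0.   0.   0.   0.09 0.   0.   0.  ]
 [0.   0.   0.   0.   0.15 0.   0.   0.   0.   0.   0.13 0.   0.   0.  ]
 [0.   0.   0.   0.   0.19 0.   0.   0.   0.   0.13 0.13 0.   0.   0.  ]
 [0.   0.   0.   0.   0.2  0.   0.   0.   0.   0.   0.   0.   0.   0.  ]
 [0.   0.   0.   0.   0.   0.   0.   0.   0.   0.   0.   0.   0.   0.  ]
 [0.   0.   0.   0.   0.   0.   0.   0.   0.31 0.32 0.32 0.32 0.33 0.1 ]]
```

View pics/c1.png

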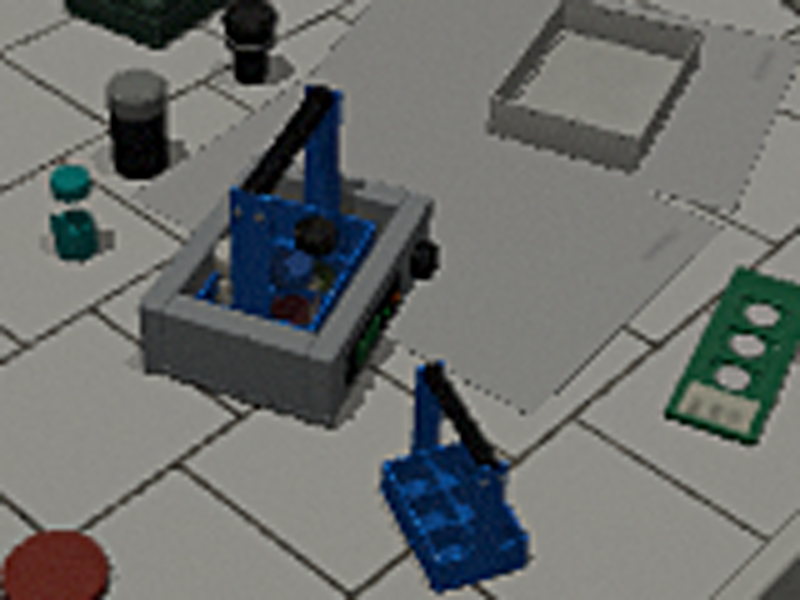

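View pics/c2.png

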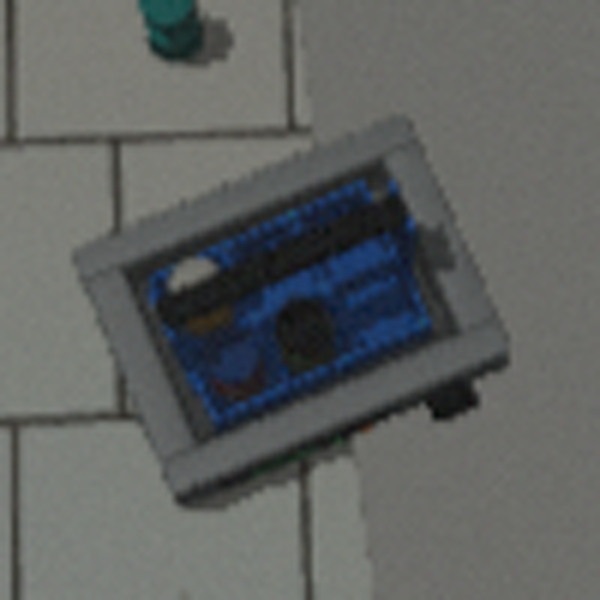

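Run:
```python
from h import *
from scipy.spatial.transform import Rotation as R
s=arm.get_state();print(R.from_rotvec(s["tcp_rot"]).as_matrix().round(3))
for c in("scene","top"):
    w=cloud(c,np.load(f"pics/{c}0d.npy"))
    for zl,zh in((.03,.15),(.15,.3),(.3,.6)):
        print(c,zl,zh,"rows x -0.1.. step .05; cols y -0.85.. -0.3 step .05")
        P=w[(w[...,2]>zl)&(w[...,2]<zh)]
        H,_,_=np.histogram2d(P[:,0],P[:,1],bins=[np.arange(-.1,.76,.05),np.arange(-.85,-.28,.05)])
        print(H.astype(int))
```

```text
[[ 0.242  0.     0.97 ]
 [-0.97  -0.     0.242]
 [ 0.    -1.     0.   ]]
scene 0.03 0.15 rows x -0.1.. step .05; cols y -0.85.. -0.3 step .05
[[  0   0   0   0   0   0   0   0   0   0   0]
 [  0   0   0   0   0   0   0   0   0   0   0]
 [  0   0   0   0   0   0   0   0   0   0   0]
 [  0   0   0   0   0   0   0   0   0   0   0]
 [  0   0   0   0   0   0   0   0   0   0   0]
 [  0   0   0   0   0   0   0   0   0   0   0]
 [  0   0  38  96  36 182 187 355   0   0   0]
 [  0   0   0   0   0   0   0 559   0   0   0]
 [  0   0   0   0   0   0   0 501   0   0   0]
 [  0   0   0   0   0   0   0 453   0   0   0]
 [  0   0   0   0   0   0   0 420   0   0   0]
 [  0   0   0   0   0   0   1 435  15  14   0]
 [  0   0   0   0   0   0   0 414  19  20   0]
 [  0   0   0   0   0   0   0 364   0   0   0]
 [  0   0   0   0   0   0   0 348   0   0   0]
 [  0   0   0   0   0   0   0 125   0   0   0]
 [  0   0   0   0   0   0   0   0   0   0   0]]
scene 0.15 0.3 rows x -0.1.. step .05; cols y -0.85.. -0.3 step .05
[[  0   0   0   0   0   0   0   0   0   0   0]
 [  0   0   0   0   0   0   0   0   0   0  
[... 3287 characters left out ...]
  0 109   0   0   0]
 [  0   0   0   0   0   0   0 241   0   0   0]
 [  0   0   0   0   0   0   0 296   0   0   0]
 [  0   0   0   0   0   0   0 105   0   0   0]
 [  0   0   0   0   0   0   0   0   0   0   0]]
top 0.3 0.6 rows x -0.1.. step .05; cols y -0.85.. -0.3 step .05
[[0 0 0 0 0 0 0 0 0 0 0]
 [0 0 0 0 0 0 0 0 0 0 0]
 [0 0 0 0 0 0 0 0 0 0 0]
 [0 0 0 0 0 0 0 0 0 0 0]
 [0 0 0 0 0 0 0 0 0 0 0]
 [0 0 0 0 0 0 0 0 0 0 0]
 [0 0 0 0 0 0 0 0 0 0 0]
 [0 0 0 0 0 0 0 0 0 0 0]
 [0 0 0 0 0 0 0 0 0 0 0]
 [0 0 0 0 0 0 0 0 0 0 0]
 [0 0 0 0 0 0 0 0 0 0 0]
 [0 0 0 0 0 0 0 0 0 0 0]
 [0 0 0 0 0 0 0 0 0 0 0]
 [0 0 0 0 0 0 0 0 0 0 0]
 [0 0 0 0 0 0 0 0 0 0 0]
 [0 0 0 0 0 0 0 0 0 0 0]
 [0 0 0 0 0 0 0 0 0 0 0]]
```

jog_arm([
  {"tx": -0.16, "tz": -0.01, "jaw": 1},
  {"tx": -0.32, "tz": -0.03, "jaw": 1},
  {"tx": -0.48, "tz": -0.04, "jaw": 1},
  {"tx": -0.64, "tz": -0.05, "jaw": 1},
  {"tx": -0.8, "tz": -0.065, "jaw": 1},
  {"tx": -0.8, "tz": -0.065, "jaw": 1},
])

```text
invalid input at $.rows[0]: expected keys tx, ty, tz, ax, ay, az, jaw
```

jog_arm([
  {"tx": -0.16, "ty": 0, "tz": -0.01, "ax": 0, "ay": 0, "az": 0, "jaw": 1},
  {"tx": -0.32, "ty": 0, "tz": -0.03, "ax": 0, "ay": 0, "az": 0, "jaw": 1},
  {"tx": -0.48, "ty": 0, "tz": -0.04, "ax": 0, "ay": 0, "az": 0, "jaw": 1},
  {"tx": -0.64, "ty": 0, "tz": -0.05, "ax": 0, "ay": 0, "az": 0, "jaw": 1},
  {"tx": -0.8, "ty": 0, "tz": -0.065, "ax": 0, "ay": 0, "az": 0, "jaw": 1},
  {"tx": -0.8, "ty": 0, "tz": -0.065, "ax": 0, "ay": 0, "az": 0, "jaw": 1},
])

```text
time_s: 1.5
tcp_pos: [0.0838, -0.4206, 0.2217]
tcp_rot: [-1.312, 1.031, -1.024]
force: [0.1, -0.9, 1.2]
grip_width: 0.0876
```

jog_arm([
  {"tx": 0, "ty": 0, "tz": 0, "ax": 0, "ay": -0.25, "az": 0, "jaw": 1},
  {"tx": 0, "ty": 0, "tz": 0, "ax": 0, "ay": -0.5, "az": 0, "jaw": 1},
  {"tx": 0, "ty": 0, "tz": 0, "ax": 0, "ay": -0.75, "az": 0, "jaw": 1},
  {"tx": 0, "ty": 0, "tz": 0, "ax": 0, "ay": -1, "az": 0, "jaw": 1},
])

```text
time_s: 1.9
tcp_pos: [0.0868, -0.4276, 0.223]
tcp_rot: [-1.475, 0.641, -0.642]
force: [-0.5, -0.3, 0.1]
grip_width: 0.0878
```

jog_arm([
  {"tx": 0, "ty": 0, "tz": 0, "ax": 0, "ay": -0.25, "az": 0, "jaw": 1},
  {"tx": 0, "ty": 0, "tz": 0, "ax": 0, "ay": -0.5, "az": 0, "jaw": 1},
  {"tx": 0, "ty": 0, "tz": 0, "ax": 0, "ay": -0.75, "az": 0, "jaw": 1},
  {"tx": 0, "ty": 0, "tz": 0, "ax": 0, "ay": -1, "az": 0, "jaw": 1},
])

```text
time_s: 2.3
tcp_pos: [0.0868, -0.4276, 0.223]
tcp_rot: [-1.557, 0.251, -0.252]
force: [0.1, -0.0, -0.6]
grip_width: 0.0878
```

jog_arm([
  {"tx": 0, "ty": 0, "tz": 0, "ax": 0, "ay": -0.25, "az": 0, "jaw": 1},
  {"tx": 0, "ty": 0, "tz": 0, "ax": 0, "ay": -0.5, "az": 0, "jaw": 1},
  {"tx": 0, "ty": 0, "tz": 0, "ax": 0, "ay": -0.75, "az": 0, "jaw": 1},
  {"tx": 0, "ty": 0, "tz": 0, "ax": 0, "ay": -1, "az": 0, "jaw": 1},
])

```text
time_s: 2.7
tcp_pos: [0.0868, -0.4276, 0.2229]
tcp_rot: [-1.567, -0.141, 0.14]
force: [0.1, -0.9, 0.3]
grip_width: 0.0882
```

jog_arm([
  {"tx": 0, "ty": 0, "tz": 0, "ax": 0, "ay": -0.22, "az": 0, "jaw": 1},
  {"tx": 0, "ty": 0, "tz": 0, "ax": 0, "ay": -0.44, "az": 0, "jaw": 1},
  {"tx": 0, "ty": 0, "tz": 0, "ax": 0, "ay": -0.44, "az": 0, "jaw": 1},
])

```text
time_s: 3.0
tcp_pos: [0.0868, -0.4275, 0.2229]
tcp_rot: [-1.549, -0.31, 0.31]
force: [0.2, -0.4, -0.2]
grip_width: 0.0879
```

```bash
cat > st.py <<'E'
from h import *
from scipy.spatial.transform import Rotation as R
s=arm.get_state();M=R.from_rotvec(s["tcp_rot"]).as_matrix()
print(s["time_s"],s["tcp_pos"].round(4) if hasattr(s["tcp_pos"],"round") else s["tcp_pos"]);print(M.round(4),"yaw",np.degrees(np.arctan2(M[1,0],M[0,0])));print(np.round(s["qpos"],3),np.round(s["force"],2),np.round(s["moment"],3),s["grip_width"])
E
python3 st.py
```

```text
3.0 [ 0.0868 -0.4275  0.2229]
[[ 9.230e-01  4.000e-04 -3.847e-01]
 [ 3.847e-01 -8.000e-04  9.230e-01]
 [ 0.000e+00 -1.000e+00 -9.000e-04]] yaw 22.626126127399946
[ 1.319  0.084 -0.096  2.091  0.01   0.966  1.612] [ 0.18 -0.39 -0.18] [ 0.013 -0.113 -0.005] 0.08790904615044222
```

jog_arm([
  {"tx": 0.13, "ty": 0, "tz": -0.02, "ax": 0, "ay": 0, "az": 0, "jaw": 1},
  {"tx": 0.27, "ty": 0, "tz": -0.03, "ax": 0, "ay": 0, "az": 0, "jaw": 1},
  {"tx": 0.415, "ty": 0, "tz": -0.027, "ax": 0, "ay": 0, "az": 0, "jaw": 1},
  {"tx": 0.57, "ty": 0, "tz": 0, "ax": 0, "ay": 0, "az": 0, "jaw": 1},
  {"tx": 0.71, "ty": 0, "tz": 0.037, "ax": 0, "ay": 0, "az": 0, "jaw": 1},
  {"tx": 0.86, "ty": 0, "tz": 0.085, "ax": 0, "ay": 0, "az": 0, "jaw": 1},
  {"tx": 0.99, "ty": 0, "tz": 0.14, "ax": 0, "ay": 0, "az": 0, "jaw": 1},
  {"tx": 0.99, "ty": 0, "tz": 0.14, "ax": 0, "ay": 0, "az": 0, "jaw": 1},
])

```text
time_s: 3.8
tcp_pos: [0.3492, -0.27, 0.2233]
tcp_rot: [-1.548, -0.316, 0.311]
force: [0.3, 0.5, 0.2]
grip_width: 0.0874
```

jog_arm([
  {"tx": 0.11, "ty": 0, "tz": 0.11, "ax": 0, "ay": 0, "az": 0, "jaw": 1},
  {"tx": 0.22, "ty": 0, "tz": 0.22, "ax": 0, "ay": 0, "az": 0, "jaw": 1},
  {"tx": 0.33, "ty": 0, "tz": 0.33, "ax": 0, "ay": 0, "az": 0, "jaw": 1},
  {"tx": 0.44, "ty": 0, "tz": 0.44, "ax": 0, "ay": 0, "az": 0, "jaw": 1},
  {"tx": 0.55, "ty": 0, "tz": 0.55, "ax": 0, "ay": 0, "az": 0, "jaw": 1},
  {"tx": 0.66, "ty": 0, "tz": 0.66, "ax": 0, "ay": 0, "az": 0, "jaw": 1},
  {"tx": 0.77, "ty": 0, "tz": 0.77, "ax": 0, "ay": 0, "az": 0, "jaw": 1},
  {"tx": 0.88, "ty": 0, "tz": 0.88, "ax": 0, "ay": 0, "az": 0, "jaw": 1},
  {"tx": 1, "ty": 0, "tz": 1, "ax": 0, "ay": 0, "az": 0, "jaw": 1},
  {"tx": 1, "ty": 0, "tz": 1, "ax": 0, "ay": 0, "az": 0, "jaw": 1},
  {"tx": 1, "ty": 0, "tz": 1, "ax": 0, "ay": 0, "az": 0, "jaw": 1},
])

```text
time_s: 4.9
tcp_pos: [0.5068, 0.1186, 0.2224]
tcp_rot: [-1.548, -0.309, 0.309]
force: [-0.1, -1.4, -1.0]
grip_width: 0.088
```

```bash
python3 st.py
python3 - <<'E'
from h import *
p,d=arm.snapshot("scene");np.save("pics/s1d.npy",d)
w=cloud("scene",d)
cv2.imwrite("pics/s1.png",cv2.resize(p[90:290,160:360,::-1],None,fx=3,fy=3,interpolation=2))
# bar measured with initial images: black pixels only, z .100-.128
for c in("scene","top"):
    I=cv2.imread(f"pics/{c}0.png").astype(int);W=cloud(c,np.load(f"pics/{c}0d.npy"))
    for nm,cm in(("black",I.max(-1)<60),("any",I.max(-1)<999)):
        m=(np.abs(W[...,0]-.51)<.07)&(np.abs(W[...,1]-.12)<.08)&(W[...,2]>.112)&(W[...,2]<.14)&cm
        P=W[m];q=P[:,:2];mu=q.mean(0);u=np.linalg.svd(q-mu,full_matrices=False)[2][0]
        if u[1]<0:u=-u
        n=np.array([u[1],-u[0]]);a=(q-mu)@u;b=(q-mu)@n
        mid=mu+u*(np.percentile(a,1)+np.percentile(a,99))/2+n*(np.percentile(b,5)+np.percentile(b,95))/2
        print(c,nm,len(P),mid.round(4),"yaw",np.degrees(np.arctan2(-u[0],u[1])).round(1),np.ptp(a).round(4),np.ptp(b).round(4),np.median(P[:,2]).round(4))
E
```

```text
4.9 [0.5068 0.1186 0.2224]
[[ 9.234e-01 -7.000e-04 -3.839e-01]
 [ 3.839e-01  3.000e-04  9.234e-01]
 [-5.000e-04 -1.000e+00  5.000e-04]] yaw 22.572461074888647
[ 0.244  0.301 -0.708  1.884  0.225  1.037 -0.163] [-0.1  -1.42 -1.03] [-0.154 -0.052  0.007] 0.08799063788973474
scene black 140 [0.5102 0.1246] yaw 22.7 0.1027 0.016 0.123
scene any 180 [0.5095 0.1256] yaw 21.3 0.1049 0.022 0.1226
top black 253 [0.5117 0.1229] yaw 22.7 0.1031 0.0176 0.1246
top any 279 [0.5118 0.123 ] yaw 22.3 0.1046 0.0197 0.1244
```

View pics/s1.png

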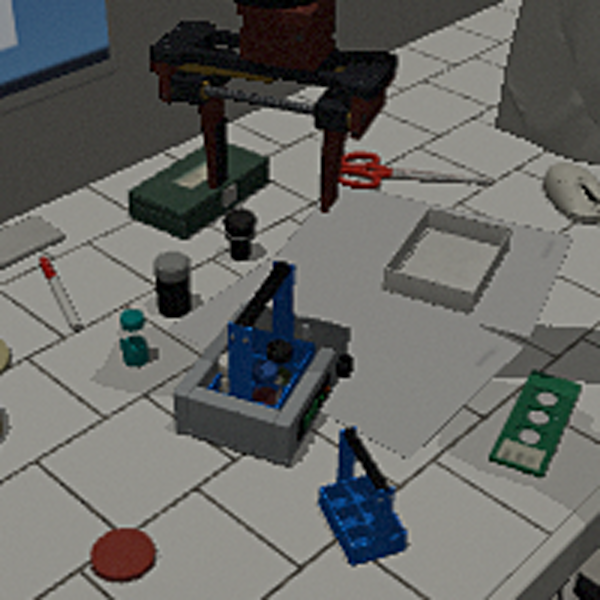

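Run:
```python
from h import *
print(proj("scene",[[.5068,.1186,.2224],[.5068,.1186,.242],[.511,.124,.118]]))
w=cloud("scene",np.load("pics/s1d.npy"))
P=w[(w[...,2]>.2)&(w[...,2]<.26)&(np.hypot(w[...,0]-.507,w[...,1]-.119)<.15)]
print(len(P),P.min(0),P.max(0),P[P[:,2]<.235].mean(0))
```

```text
[[250.28339018 153.61238363]
 [250.33061649 146.57458167]
 [247.46488808 188.29636403]]
179 [0.45202651 0.09018764 0.22210419] [0.55101243 0.15112581 0.25999742] [0.50644794 0.12612591 0.22870974]
```

jog_arm([
  {"tx": 0.02, "ty": 0.05, "tz": 0.01, "ax": 0, "ay": 0, "az": 0, "jaw": 1},
  {"tx": 0.02, "ty": 0.14, "tz": 0.01, "ax": 0, "ay": 0, "az": 0, "jaw": 1},
  {"tx": 0.02, "ty": 0.23, "tz": 0.01, "ax": 0, "ay": 0, "az": 0, "jaw": 1},
  {"tx": 0.02, "ty": 0.32, "tz": 0.01, "ax": 0, "ay": 0, "az": 0, "jaw": 1},
  {"tx": 0.02, "ty": 0.38, "tz": 0.01, "ax": 0, "ay": 0, "az": 0, "jaw": 1},
  {"tx": 0.02, "ty": 0.41, "tz": 0.01, "ax": 0, "ay": 0, "az": 0, "jaw": 1},
  {"tx": 0.02, "ty": 0.41, "tz": 0.01, "ax": 0, "ay": 0, "az": 0, "jaw": 1},
])

```text
time_s: 5.65
tcp_pos: [0.51, 0.1219, 0.0982]
tcp_rot: [-1.549, -0.306, 0.31]
force: [0.4, 0.7, 0.1]
grip_width: 0.0878
```

```bash
python3 st.py
python3 - <<'E'
from h import *
for c in("scene","top"):
    p,d=arm.snapshot(c);np.save(f"pics/{c}2d.npy",d)
    y,x=(140,190) if c=="scene" else (150,190)
    cv2.imwrite(f"pics/{c}2.png",cv2.resize(p[y:y+110,x:x+110,::-1],None,fx=5,fy=5,interpolation=2))
E
```

```text
5.65 [0.51   0.1219 0.0982]
[[ 9.241e-01 -2.600e-03 -3.822e-01]
 [ 3.822e-01 -1.000e-03  9.241e-01]
 [-2.800e-03 -1.000e+00  1.000e-04]] yaw 22.47232328402302
[ 0.157  0.47  -0.636  1.988  0.381  0.806 -0.304] [0.45 0.71 0.13] [ 0.029 -0.097  0.047] 0.08782290670419936
```

View pics/scene2.png

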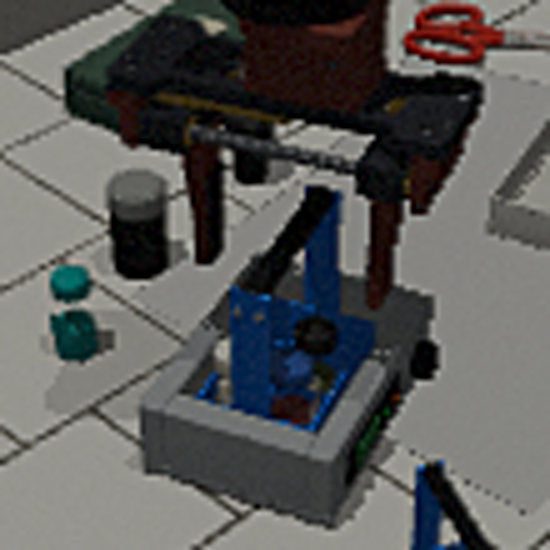

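View pics/top2.png

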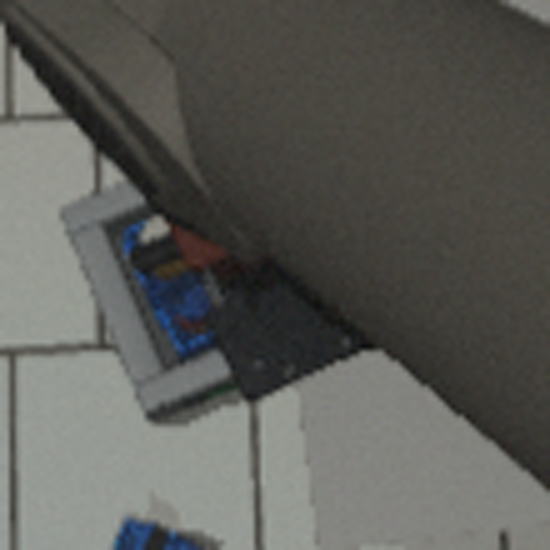

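jog_arm([
  {"tx": 0, "ty": 0, "tz": 0.015, "ax": 0, "ay": 0, "az": 0, "jaw": 1},
  {"tx": 0, "ty": 0, "tz": 0.015, "ax": 0, "ay": 0, "az": 0, "jaw": 0.5},
  {"tx": 0, "ty": 0, "tz": 0.015, "ax": 0, "ay": 0, "az": 0, "jaw": 0.3},
  {"tx": 0, "ty": 0, "tz": 0.015, "ax": 0, "ay": 0, "az": 0, "jaw": 0.2},
  {"tx": 0, "ty": 0, "tz": 0.015, "ax": 0, "ay": 0, "az": 0, "jaw": 0},
  {"tx": 0, "ty": 0, "tz": 0.015, "ax": 0, "ay": 0, "az": 0, "jaw": 0},
  {"tx": 0, "ty": 0, "tz": 0.015, "ax": 0, "ay": 0, "az": 0, "jaw": 0},
  {"tx": 0, "ty": 0, "tz": 0.015, "ax": 0, "ay": 0, "az": 0, "jaw": 0},
])

```text
time_s: 6.55
tcp_pos: [0.5092, 0.1274, 0.0996]
tcp_rot: [-1.549, -0.309, 0.309]
force: [0.4, -0.0, -0.2]
grip_width: 0.0352
```

```bash
python3 st.py
```

```text
6.55 [0.5092 0.1274 0.0996]
[[ 0.9234 -0.     -0.3838]
 [ 0.3838 -0.      0.9234]
 [-0.     -1.      0.    ]] yaw 22.56901455454048
[ 0.149  0.467 -0.639  1.988  0.381  0.806 -0.313] [ 0.36 -0.01 -0.19] [-0.018 -0.084  0.009] 0.035227773664227933
```

jog_arm([
  {"tx": 0, "ty": 0, "tz": 0, "ax": 0, "ay": 0, "az": 0, "jaw": 0},
  {"tx": 0, "ty": 0, "tz": 0, "ax": 0, "ay": 0, "az": 0, "jaw": 0},
  {"tx": 0, "ty": 0, "tz": 0, "ax": 0, "ay": 0, "az": 0, "jaw": 0},
  {"tx": 0, "ty": 0, "tz": 0, "ax": 0, "ay": 0, "az": 0, "jaw": 0},
  {"tx": 0, "ty": 0, "tz": 0, "ax": 0, "ay": 0, "az": 0, "jaw": 0},
  {"tx": 0, "ty": 0, "tz": 0, "ax": 0, "ay": 0, "az": 0, "jaw": 0},
])

```text
time_s: 7.15
tcp_pos: [0.5092, 0.1274, 0.0996]
tcp_rot: [-1.549, -0.309, 0.309]
force: [0.6, 0.8, -1.6]
grip_width: 0.0118
```

```bash
python3 st.py
```

```text
7.15 [0.5092 0.1274 0.0996]
[[ 9.234e-01  0.000e+00 -3.839e-01]
 [ 3.839e-01  1.000e-04  9.234e-01]
 [ 1.000e-04 -1.000e+00  0.000e+00]] yaw 22.573197140542103
[ 0.149  0.467 -0.639  1.988  0.381  0.806 -0.313] [ 0.64  0.83 -1.62] [ 0.089 -0.362 -0.027] 0.011832065047028925
```

jog_arm([
  {"tx": 0, "ty": -0.02, "tz": 0, "ax": 0, "ay": 0, "az": 0, "jaw": 0},
  {"tx": 0, "ty": -0.05, "tz": 0, "ax": 0, "ay": 0, "az": 0, "jaw": 0},
  {"tx": 0, "ty": -0.08, "tz": 0, "ax": 0, "ay": 0, "az": 0, "jaw": 0},
  {"tx": 0, "ty": -0.11, "tz": 0, "ax": 0, "ay": 0, "az": 0, "jaw": 0},
  {"tx": 0, "ty": -0.14, "tz": 0, "ax": 0, "ay": 0, "az": 0, "jaw": 0},
  {"tx": 0, "ty": -0.17, "tz": 0, "ax": 0, "ay": 0, "az": 0, "jaw": 0},
  {"tx": 0, "ty": -0.2, "tz": 0, "ax": 0, "ay": 0, "az": 0, "jaw": 0},
  {"tx": 0, "ty": -0.23, "tz": 0, "ax": 0, "ay": 0, "az": 0, "jaw": 0},
  {"tx": 0, "ty": -0.26, "tz": 0, "ax": 0, "ay": 0, "az": 0, "jaw": 0},
  {"tx": 0, "ty": -0.285, "tz": 0, "ax": 0, "ay": 0, "az": 0, "jaw": 0},
  {"tx": 0, "ty": -0.3, "tz": 0, "ax": 0, "ay": 0, "az": 0, "jaw": 0},
  {"tx": 0, "ty": -0.3, "tz": 0, "ax": 0, "ay": 0, "az": 0, "jaw": 0},
])

```text
time_s: 8.35
tcp_pos: [0.5095, 0.1276, 0.1903]
tcp_rot: [-1.549, -0.31, 0.308]
force: [-0.0, -0.8, -2.8]
grip_width: 0.0119
```

```bash
python3 st.py
python3 - <<'E'
from h import *
for c in("scene","top"):
    p,d=arm.snapshot(c);np.save(f"pics/{c}3d.npy",d);cv2.imwrite(f"pics/{c}3f.png",p[:,:,::-1])
    y,x=(110,190) if c=="scene" else (150,190)
    cv2.imwrite(f"pics/{c}3.png",cv2.resize(p[y:y+120,x:x+120,::-1],None,fx=5,fy=5,interpolation=2))
E
```

```text
8.35 [0.5095 0.1276 0.1903]
[[ 9.234e-01  1.100e-03 -3.838e-01]
 [ 3.838e-01  2.000e-04  9.234e-01]
 [ 1.100e-03 -1.000e+00 -3.000e-04]] yaw 22.56955862046502
[ 0.212  0.347 -0.698  1.91   0.267  0.978 -0.214] [-0.   -0.84 -2.78] [-0.068 -0.115  0.061] 0.011907628344375894
```

View pics/scene3.png

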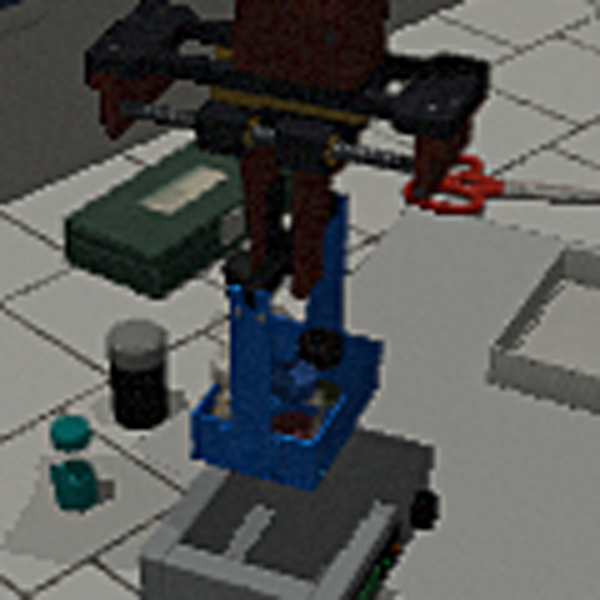

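jog_arm([
  {"tx": -0.004, "ty": 0, "tz": -0.009, "ax": 0, "ay": 0, "az": 0, "jaw": 0},
  {"tx": -0.011, "ty": 0, "tz": -0.027, "ax": 0, "ay": 0, "az": 0, "jaw": 0},
  {"tx": -0.021, "ty": 0, "tz": -0.055, "ax": 0, "ay": 0, "az": 0, "jaw": 0},
  {"tx": -0.036, "ty": 0, "tz": -0.091, "ax": 0, "ay": 0, "az": 0, "jaw": 0},
  {"tx": -0.051, "ty": 0, "tz": -0.133, "ax": 0, "ay": 0, "az": 0, "jaw": 0},
  {"tx": -0.067, "ty": 0, "tz": -0.174, "ax": 0, "ay": 0, "az": 0, "jaw": 0},
  {"tx": -0.083, "ty": 0, "tz": -0.215, "ax": 0, "ay": 0, "az": 0, "jaw": 0},
  {"tx": -0.099, "ty": 0, "tz": -0.256, "ax": 0, "ay": 0, "az": 0, "jaw": 0},
  {"tx": -0.115, "ty": 0, "tz": -0.297, "ax": 0, "ay": 0, "az": 0, "jaw": 0},
  {"tx": -0.131, "ty": 0, "tz": -0.338, "ax": 0, "ay": 0, "az": 0, "jaw": 0},
  {"tx": -0.147, "ty": 0, "tz": -0.379, "ax": 0, "ay": 0, "az": 0, "jaw": 0},
  {"tx": -0.163, "ty": 0, "tz": -0.42, "ax": 0, "ay": 0, "az": 0, "jaw": 0},
])

```text
time_s: 9.65
tcp_pos: [0.5124, -0.0088, 0.1897]
tcp_rot: [-1.549, -0.309, 0.309]
force: [-0.1, 0.5, -3.7]
grip_width: 0.0115
```

jog_arm([
  {"tx": -0.016, "ty": 0, "tz": -0.041, "ax": 0, "ay": 0, "az": 0, "jaw": 0},
  {"tx": -0.032, "ty": 0, "tz": -0.082, "ax": 0, "ay": 0, "az": 0, "jaw": 0},
  {"tx": -0.048, "ty": 0, "tz": -0.123, "ax": 0, "ay": 0, "az": 0, "jaw": 0},
  {"tx": -0.064, "ty": 0, "tz": -0.164, "ax": 0, "ay": 0, "az": 0, "jaw": 0},
  {"tx": -0.08, "ty": 0, "tz": -0.205, "ax": 0, "ay": 0, "az": 0, "jaw": 0},
  {"tx": -0.096, "ty": 0, "tz": -0.246, "ax": 0, "ay": 0, "az": 0, "jaw": 0},
  {"tx": -0.112, "ty": 0, "tz": -0.287, "ax": 0, "ay": 0, "az": 0, "jaw": 0},
  {"tx": -0.128, "ty": 0, "tz": -0.328, "ax": 0, "ay": 0, "az": 0, "jaw": 0},
  {"tx": -0.144, "ty": 0, "tz": -0.37, "ax": 0, "ay": 0, "az": 0, "jaw": 0},
  {"tx": -0.16, "ty": 0, "tz": -0.411, "ax": 0, "ay": 0, "az": 0, "jaw": 0},
  {"tx": -0.174, "ty": 0, "tz": -0.448, "ax": 0, "ay": 0, "az": 0, "jaw": 0},
  {"tx": -0.185, "ty": 0, "tz": -0.475, "ax": 0, "ay": 0, "az": 0, "jaw": 0},
])

```text
time_s: 10.85
tcp_pos: [0.5158, -0.1619, 0.1896]
tcp_rot: [-1.549, -0.308, 0.308]
force: [-0.8, -0.1, -2.7]
grip_width: 0.0119
```

jog_arm([
  {"tx": -0.004, "ty": 0, "tz": -0.011, "ax": 0, "ay": 0.02, "az": 0, "jaw": 0},
  {"tx": -0.007, "ty": 0, "tz": -0.019, "ax": 0, "ay": 0.05, "az": 0, "jaw": 0},
  {"tx": -0.007, "ty": 0, "tz": -0.019, "ax": 0, "ay": 0.08, "az": 0, "jaw": 0},
  {"tx": -0.007, "ty": 0, "tz": -0.019, "ax": 0, "ay": 0.11, "az": 0, "jaw": 0},
  {"tx": -0.007, "ty": 0, "tz": -0.019, "ax": 0, "ay": 0.14, "az": 0, "jaw": 0},
  {"tx": -0.007, "ty": 0, "tz": -0.019, "ax": 0, "ay": 0.154, "az": 0, "jaw": 0},
  {"tx": -0.007, "ty": 0, "tz": -0.019, "ax": 0, "ay": 0.154, "az": 0, "jaw": 0},
  {"tx": -0.007, "ty": 0, "tz": -0.019, "ax": 0, "ay": 0.154, "az": 0, "jaw": 0},
])

```text
time_s: 11.65
tcp_pos: [0.5161, -0.1665, 0.1897]
tcp_rot: [-1.556, -0.249, 0.249]
force: [0.5, -0.6, -3.8]
grip_width: 0.0116
```

```bash
python3 st.py
python3 - <<'E'
from h import *
for c in("scene","top"):
    p,d=arm.snapshot(c);np.save(f"pics/{c}4d.npy",d);cv2.imwrite(f"pics/{c}4f.png",p[:,:,::-1])
    y,x=(90,250) if c=="scene" else (140,290)
    cv2.imwrite(f"pics/{c}4.png",cv2.resize(p[y:y+120,x:x+120,::-1],None,fx=5,fy=5,interpolation=2))
E
```

```text
11.65 [ 0.5161 -0.1665  0.1897]
[[ 9.501e-01  0.000e+00 -3.120e-01]
 [ 3.120e-01 -1.000e-04  9.501e-01]
 [ 0.000e+00 -1.000e+00 -1.000e-04]] yaw 18.18233209028588
[ 0.66   0.351 -0.567  1.878  0.225  0.976  0.31 ] [ 0.53 -0.64 -3.75] [-0.042 -0.058 -0.029] 0.011608064245518714
```

View pics/scene4.png

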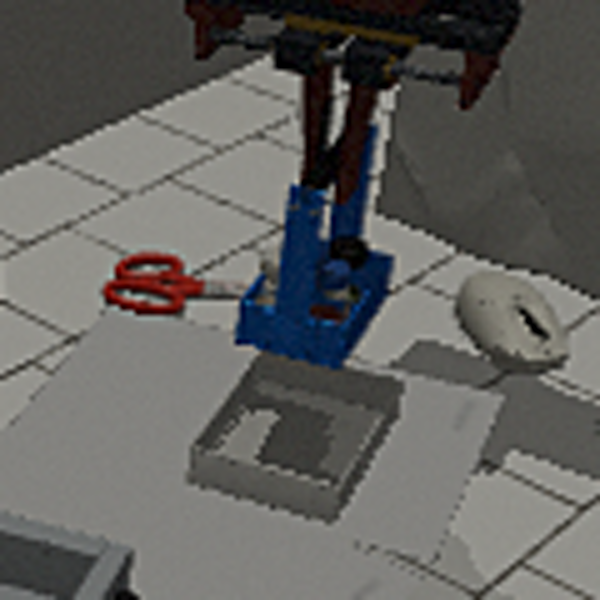

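View pics/top4.png

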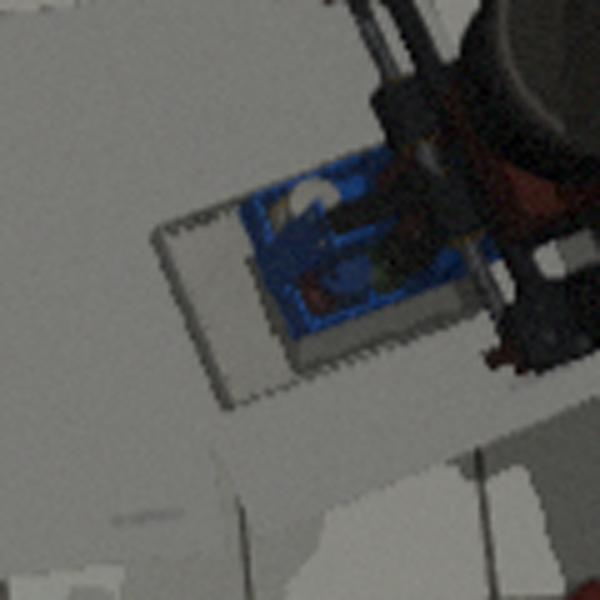

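Run:
```python
from h import *
a=np.radians(18.2);ux=np.array([np.cos(a),np.sin(a)]);uy=np.array([-np.sin(a),np.cos(a)])
c0=np.array([.518,-.170])
for c in("scene","top"):
    I=cv2.imread(f"pics/{c}4f.png").astype(int);W=cloud(c,np.load(f"pics/{c}4d.npy"))
    near=np.hypot(W[...,0]-c0[0],W[...,1]-c0[1])<.12
    m=near&(I[...,0]>I[...,2]+35)&(I[...,0]>I[...,1]+20)&(W[...,2]>.05)
    P=W[m];L=np.c_[(P[:,:2]-c0)@ux,(P[:,:2]-c0)@uy,P[:,2]]
    print(c,"blue",len(P),"1%",np.percentile(L,1,0).round(4),"99%",np.percentile(L,99,0).round(4))
    b=L[L[:,2]<.14]
    print(" box",np.percentile(b,1,0).round(4),np.percentile(b,99,0).round(4))
    r=cv2.minAreaRect((b[:,:2]*1000).astype(np.float32));print(" rect",r)
    # tilt: front face (min x) bottom row z along y ; strips
    f=b[b[:,0]<np.percentile(b[:,0],5)+.006]
    for lo in np.arange(-.05,.05,.02):
        g=f[(f[:,1]>lo)&(f[:,1]<lo+.02)]
        if len(g)>5: print("  y",lo.round(2),"z",np.percentile(g[:,2],[3,97]).round(4),"x",np.median(g[:,0]).round(4))
    e=L[L[:,1]>np.percentile(L[:,1],99)-.006]
    for lo in np.arange(-.04,.04,.02):
        g=e[(e[:,0]>lo)&(e[:,0]<lo+.02)]
        if len(g)>5: print("  endface x",lo.round(2),"z",np.percentile(g[:,2],[3,97]).round(4))
    # strip tops
    for s in(1,-1):
        g=L[(s*L[:,1]>.035)&(L[:,2]>.17)]
        if len(g)>3: print("  strip",s,len(g),np.percentile(g,[3,97],0).round(4).tolist())
    m=(np.hypot(W[...,0]-c0[0],W[...,1]-c0[1])<.12)&(W[...,2]>.021)&(W[...,2]<.036)
    P=W[m];print(" tray",rect(P))
```

```text
scene blue 561 1% [-0.0355 -0.0517  0.1005] 99% [0.0312 0.0549 0.2105]
 box [-0.0356 -0.0516  0.1001] [0.0319 0.0546 0.1394]
 rect ((-3.542146682739258, 1.5300750732421875), (108.45550537109375, 68.14022064208984), 87.29136657714844)
  y -0.05 z [0.1076 0.1285] x -0.0344
  y -0.03 z [0.1088 0.1287] x -0.0351
  y -0.01 z [0.1107 0.1307] x -0.035
  y 0.01 z [0.1052 0.1292] x -0.0351
  y 0.03 z [0.1022 0.1291] x -0.0347
  endface x -0.04 z [0.102  0.1288]
  endface x -0.02 z [0.1023 0.2084]
  endface x 0.0 z [0.1033 0.2083]
  endface x 0.02 z [0.1027 0.1294]
  strip 1 86 [[-0.0117, 0.0494, 0.1715], [0.0074, 0.0549, 0.2115]]
  strip -1 15 [[-0.0108, -0.0523, 0.1713], [-0.0063, -0.0466, 0.2095]]
 tray ((517.6836547851562, -169.97311401367188), (100.53657531738281, 147.06423950195312), 18.079965591430664)
top blue 300 1% [-0.0349 -0.038   0.102 ] 99% [0.032  0.0512 0.2134]
 box [-0.0349 -0.0385  0.1019] [0.0321 0.051  0.1347]
 rect ((-1.467315673828125, 3.6516799926757812), (95.00437927246094, 67.18592834472656), 89.98939514160156)
  y -0.03 z [0.1264 0.1324] x -0.0332
  y -0.01 z [0.1042 0.1319] x -0.0343
  y 0.01 z [0.1107 0.1321] x -0.0339
  y 0.03 z [0.1025 0.133 ] x -0.0331
  endface x -0.04 z [0.1047 0.1315]
  endface x -0.02 z [0.1108 0.2133]
  endface x 0.0 z [0.1203 0.2139]
  endface x 0.02 z [0.1053 0.1323]
  strip 1 26 [[-0.0117, 0.045, 0.1728], [0.0061, 0.0513, 0.2156]]
 tray ((518.7361450195312, -171.00155639648438), (100.1720199584961, 140.86907958984375), 18.088165283203125)
```

Everything is in place: the carrier is level with its underside at about 0.10 m, and it sits roughly 1.5 mm off centre in x. I'll nudge it by that much and let it settle.

jog_arm([
  {"tx": 0.003, "ty": 0, "tz": 0, "ax": 0, "ay": 0, "az": 0, "jaw": 0},
  {"tx": 0.006, "ty": 0, "tz": 0, "ax": 0, "ay": 0, "az": 0, "jaw": 0},
  {"tx": 0.006, "ty": 0, "tz": 0, "ax": 0, "ay": 0, "az": 0, "jaw": 0},
  {"tx": 0.006, "ty": 0, "tz": 0, "ax": 0, "ay": 0, "az": 0, "jaw": 0},
  {"tx": 0.006, "ty": 0, "tz": 0, "ax": 0, "ay": 0, "az": 0, "jaw": 0},
  {"tx": 0.006, "ty": 0, "tz": 0, "ax": 0, "ay": 0, "az": 0, "jaw": 0},
  {"tx": 0.006, "ty": 0, "tz": 0, "ax": 0, "ay": 0, "az": 0, "jaw": 0},
  {"tx": 0.006, "ty": 0, "tz": 0, "ax": 0, "ay": 0, "az": 0, "jaw": 0},
])

```text
time_s: 12.55
tcp_pos: [0.5178, -0.1661, 0.1897]
tcp_rot: [-1.556, -0.249, 0.249]
force: [0.6, 0.1, -2.3]
grip_width: 0.0121
```

```bash
python3 st.py
python3 - <<'E'
from rig import arm
import numpy as np
print(np.abs(arm.get_state()["qvel"]).max())
arm.finish_job()
E
```

```text
12.55 [ 0.5178 -0.1661  0.1897]
[[ 0.9502  0.     -0.3117]
 [ 0.3117 -0.      0.9502]
 [-0.     -1.     -0.    ]] yaw 18.159591818936843
[ 0.657  0.353 -0.567  1.875  0.226  0.977  0.308] [ 0.59  0.09 -2.32] [-0.043 -0.087 -0.03 ] 0.012096093181088612
0.001719545426908147
the job is handed in; nothing more can be done
```

I gripped the large blue carrier by its black bar, about 4 mm from the middle on the heavier side. I lifted it straight up out of the dock, carried it over the white tray, and handed the job in at 12.6 s while still holding it there.

**Last camera check, just before the final nudge:**
- **Vials:** all three were still standing in the carrier.
- **Height and level:** the underside was about 0.10 m above the bench, and the carrier's rim was level to within about 2 mm.
- **Direction:** the carrier was lengthways with the tray to within about 1°.
- **Tray:** it measured unshifted to within about 2 mm.

**Final nudge:** that check showed the carrier about 1.5 mm off centre across the tray, so I moved it by that amount. Afterwards I checked only the robot's own readings, with no new picture: the arm was still, and the grip was firm at a 12 mm opening.

**Disagreement:** the two cameras differ by about 2 mm on where the carrier sits along the tray, so centring along that direction is good only to about that much.

I did not measure the eyepiece, objective tube or petri dish again after the lift, but the arm stayed well away from all three.

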